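# Set the filter selector by clicks and open the tilting sample hatch

### The arm

A 7-joint arm with a two-finger parallel gripper is mounted at the origin on a cart in front of the work surface, level with it; the furniture and walls round the work are solid. World frame = base frame: x ahead of the robot, y to its left, z up, the work surface at z = 0. Lengths are in m, angles in rad, forces in N, time in s.
With the tool pointing down it reaches from about 0.4 to 0.875 m from the base axis. Payload 6.5 kg.
Tool frame: the origin (TCP) lies at the very end of the fingers, on their centre line; the grasp point (between the pads) lies 19 mm behind it; z points along the fingers, y is the line along which they close (so a half turn about z gives the same grasp; the last joint's range is limited). The gripper opens to 85 mm and grips with 20 to 120 N. Pads are 22 mm wide; open, the fingers measure 114 mm over their backs; the gripper's body (76 mm by 85 mm) begins 54 mm behind the grasp point. The pads swing forward as they close: fully open they stand 13 mm farther back than shut.
Start: joints at [1.124, 0.536, -0.004, 1.538, 0.003, 1.067, -0.071], TCP at [0.242, -0.603, 0.203] pointing down, gripper open.
Joint ranges: [-2.7, 2.7], [-0.37, 2.16], [-1.27, 1.26], [0.24, 2.4], [-1.31, 4.45], [0.19, 1.91], [-2.76, 2.76]. Speed limits (rad/s): [2.39, 2.39, 3.14, 3.14, 3.14, 3.14, 3.14].

### API

Orientations are given as a 3x3 rotation matrix whose columns are the frame's x, y, z axes.
In Python, from cell import observe, camera, calibration, finish_job gives the robot as it stands.
- The arm moves only by the shell command python3 -m creep 'ROWS' [OPENING] [FORCE]. ROWS is JSON, a list that holds one entry, the list of rows, each a list of 6 numbers: the shift along the tool's x, y, z in m, then the turn, a rotation vector about the tool's x, y, z in rad. A call has exactly 5 rows; each row shifts and turns the commanded pose from where the row before left it, along the tool's axes as they then stand; what a row does not reach is not made up. A row lasts 1/10 s, in which the tool goes at most 50 mm and 8.59 degrees, less where a joint would pass 70% of its speed; a pose out of reach is approached as far as the arm can. A call with a gripper value outside its range is refused whole. OPENING is the closure, from 0 (fully open) to 1 (shut), set as the call begins (- or left out, the last holds). The fingers move at their own pace and stop on an object; FORCE is the grip in N (left out, the last holds). Time passes only in rows, so rows that do not move let the fingers close, or fill a call up. It gives the time, the measured TCP pose, the force, the opening and the grip force at its end, in the units of the state.
- observe(): the state, without advancing time (a new reading comes with each control period).
- camera(name): name is "scene" or "side" or "wrist"; returns the picture (420x560x3 uint8, red, green, blue); there is no depth.
- calibration(name): a dict with "K" (3x3 intrinsics, pixels), "rvec" (rotation vector, rad) and "tvec" (3), from world to camera coordinates, as OpenCV has them; the wrist camera has in their place "T_tool_cam" (4x4, takes a point from camera to tool coordinates, whose origin is the TCP and whose axes are the flange's). Camera axes: x right, y down, z forward; pixel columns grow to the right and rows downward; lengths in m; the calibration is good to about 2 mm. A picture is of the moment at which its call begins: read the wrist's pose just before it. calibration takes no time and is no camera call.
- finish_job(): hands the job in; it is judged then, once.
The state is a dict: "clock": time; "q": joint angles; "qvel": joint speeds; "tau": joint torques, N m; "eef_pos": TCP position; "tcp_rot": TCP orientation; "ft_force": force on the tool from outside, world axes, zero at the start; "ft_torque": the same for the moment, N m; "gripper_width": opening from 0.0 (shut) to 1.0 (fully open); "grasp_force": force on a finger pad.
Only numpy, scipy, OpenCV 4.12 (cv2) and the standard library are available. Lean on these libraries where they do the work, as an engineer would, in place of code of your own. Each camera call takes 0.05 s, during which the arm holds its last target. There are 200 camera calls.

### The job

Get the bench colorimeter ready for a sample: turn its filter selector until the pointer rests in the click position three clicks clockwise (seen from above) from the one long mark on its scale. Then press down the far edge of the flush sample hatch so that its near edge tips up, and push the raised hatch on over until it stands fully open. Do not shift the things standing on and around the instrument.

Things in the scene. Friction and masses are not known exactly. Their poses are not given: they have to be found in the camera images.
- colorimeter: White bench instrument fixed to the worktop, top (deck) flat at 75 mm; origin at the worktop; housing own x -95 to +110, y -150 to +150 mm. Own x points away from the robot at yaw 0, y left, z up. Selector on the right half, grey hatch on the left half. Along the far edge of the right half (own x above +60, y -141 to +35) a display console rises 25 mm over the deck.
- selector_axis (a point): On the selector's vertical axis at deck height, own (-10, -90, 75) mm in the colorimeter. Leaving a click takes about 0.15 N m (4 N pushed at 40 mm from the axis); past half-way (0.26 rad, plus 0.05) it snaps into the next click and rests. End stops just past 3 clicks anticlockwise and 5 clockwise of the long mark. Starts 2 anticlockwise to 1 clockwise of it, rarely balanced half-way.
- selector (a joint): Selector angle in rad, growing clockwise seen from above; 0 = handle points at the long mark, which lies midway between the colorimeter's +x (away) and +y (left): the handle points at 45 deg - angle, measured from own +x towards +y. Sprung clicks every 30 deg (0.5236), each with an 8 mm mark on the deck (the long one is 24 mm), 56 mm from the axis. Wanted: 3 clicks clockwise, 1.571.
- selector_tip (a point): Outer end of the black handle, 52 mm from the axis, 24 mm above the deck. The handle is a one-sided upright bar 13 mm thick, from 18 mm behind the axis to 52 mm before it, 10 to 38 mm above the deck, a white line on top towards the pointing end; under it a disc of 22 mm radius. It can be pushed round by its flat side.
- hatch (a joint): Tilt of the sample hatch in rad: 0 = flush with the deck, grows as the far edge goes down and the near edge rises; stop at 1.45 (fully open, nearly upright). A stiff hinge: it stays where it is left; about 0.05 N m turns it.
- hatch_pivot (a point): Over the middle of the hatch's pivot line, at deck height, own (15, 85, 75) mm in the colorimeter. The grey hatch is a plate 110 (own x) x 80 (own y) x 5 mm, flush, with 2 mm gaps; the pivot line runs along own y, 45 mm from the far and 65 mm from the near edge. Below is a well 60 mm deep, empty but for a 12 mm high sample holder on its floor.
- hatch_far_edge (a point): Middle of the far edge (away from the robot) of the hatch, top face: the edge to press, marked by ribs. Behind it the deck has a notch 20 mm deep (own x) and 50 mm wide (own y), open to the well, so that a finger can follow the edge down.
- hatch_near_edge (a point): Middle of the near edge of the hatch, top face; it rises 65 mm x sin(tilt).
- petri: Loose clear petri dish, 60 mm across, 15 mm high, lying on the deck between selector and hatch; origin at the centre of its underside. Leave it.
- jar: Loose lidded sample jar, 50 mm across, 57 mm high, on the worktop right of the instrument; origin under its centre. Leave it.
- dropper: Loose dropper bottle, 33 mm across, 83 mm high, on the worktop left of the instrument; origin under its centre. Leave it.
- clock: Loose upright timer, 35 x 66 x 63 mm, right of and behind the instrument; origin under its centre. Leave it.
- tape: Loose roll of tape, 103 mm across, 25 mm high, flat on the worktop to the right; origin under its centre. Leave it.

How it is judged:
By the outcome, as a careful person would: the job done as asked, in the order asked, and still so for the second after the job is handed in, with the robot touching nothing.
It also fails if it takes over 64 s, if anything falls off the work surface, if the arm or the gripper's body presses on something with over 40 N, if the wrist force passes 120 N, or if a joint passes its speed limit or range.

## Working session

There is one attempt and no reset: what is moved stays moved. The work goes in short steps, Python scripts to look and compute and a shell command to move; the robot and the scene stay as the last step left them, time stands still between calls to the robot, and variables do not carry over. Pictures are saved under pics/ and viewed, at most 10 in all, crops included, and the job is handed in when it is done.

```bash
mkdir -p pics; ls; python3 - <<'E'
from cell import *
import cv2,numpy as np
np.set_printoptions(precision=4,suppress=True)
s=observe();print(s['eef_pos'],s['tcp_rot'],s['clock'])
for n in("scene","side"):
    cv2.imwrite(f'pics/{n}0.png',cv2.resize(camera(n)[:,:,::-1],None,fx=1.42,fy=1.42,interpolation=cv2.INTER_CUBIC));c=calibration(n)
    print(n,c)
print(calibration("wrist"))
E
```

```text
pics
[ 0.2413 -0.6028  0.2017] [[ 0.9283  0.3717 -0.0008]
 [ 0.3717 -0.9283  0.0017]
 [-0.0001 -0.0018 -1.    ]] 0.0
scene {'K': array([[410.3271,   0.    , 278.9916],
       [  0.    , 410.3271, 211.6377],
       [  0.    ,   0.    ,   1.    ]]), 'rvec': array([ 2.2574, -0.4967,  0.239 ]), 'tvec': array([-0.5739,  0.1677,  1.0063])}
side {'K': array([[396.7029,   0.    , 285.1288],
       [  0.    , 396.7029, 208.1256],
       [  0.    ,   0.    ,   1.    ]]), 'rvec': array([ 0.5342, -2.6201,  1.2414]), 'tvec': array([0.5329, 0.2661, 0.9058])}
{'K': array([[363.767 ,   0.    , 278.0173],
       [  0.    , 363.767 , 210.4622],
       [  0.    ,   0.    ,   1.    ]]), 'T_tool_cam': array([[ 0.0016, -0.9528, -0.3035,  0.0777],
       [ 1.    ,  0.0016,  0.0002, -0.0004],
       [ 0.0004, -0.3035,  0.9528, -0.171 ],
       [ 0.    ,  0.    ,  0.    ,  1.    ]])}
```

View pics/scene0.png

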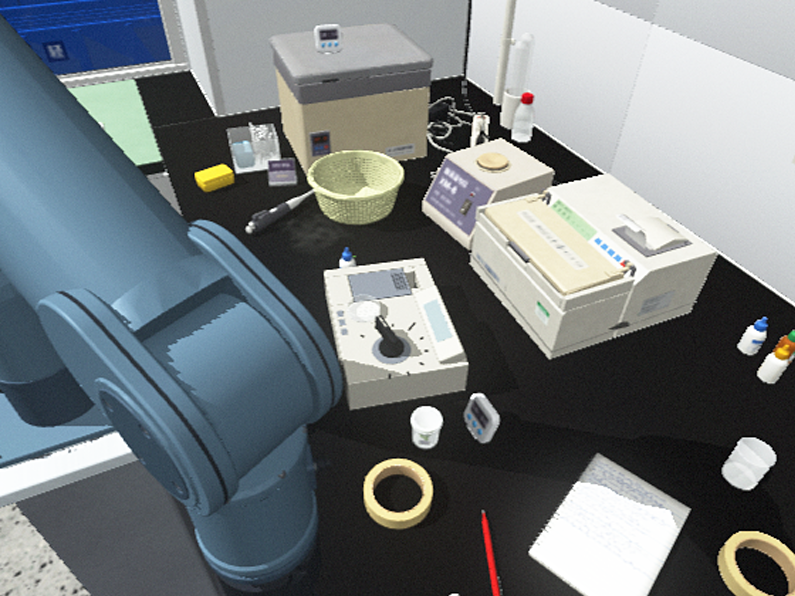

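View pics/side0.png

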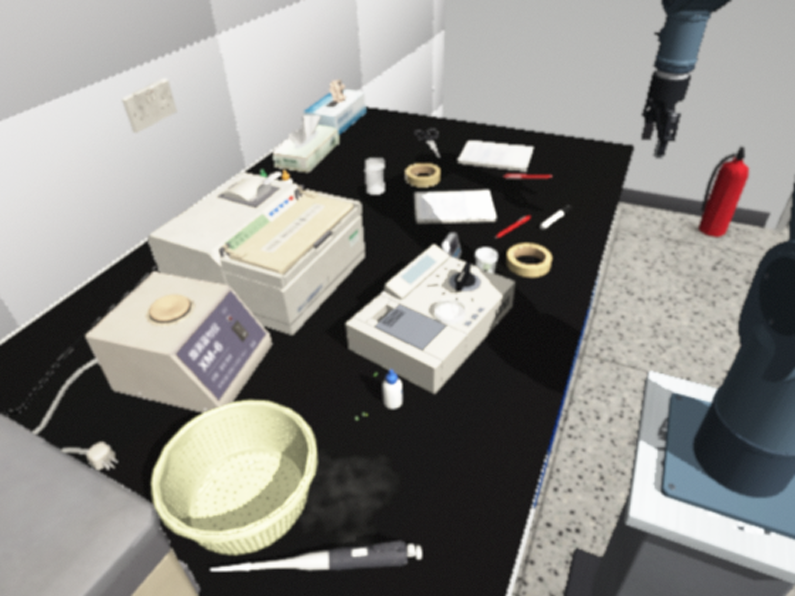

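```bash
python3 - <<'E'
from cell import *
import cv2,numpy as np
def crop(n,x,y,w,h,f): return cv2.resize(camera(n)[y:y+h,x:x+w,::-1],None,fx=f,fy=f,interpolation=cv2.INTER_CUBIC)
a=crop("scene",225,175,110,115,3.5);b=crop("side",240,165,117,115,3.5)
cv2.imwrite('pics/c1.png',np.hstack([a,b]))
E
```

```text
(no output)
```

View pics/c1.png

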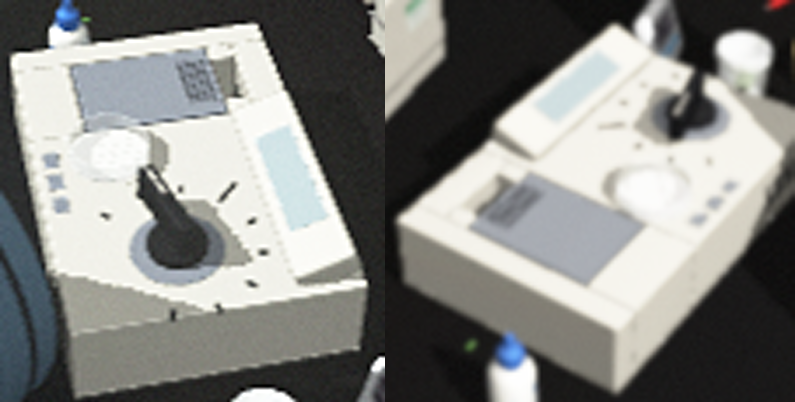

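```bash
cat > h.py <<'E'
from cell import *
import cv2,numpy as np
from scipy.optimize import least_squares
np.set_printoptions(precision=4,suppress=True)
def proj(n,P):
    c=calibration(n);return cv2.projectPoints(np.array(P,float).reshape(-1,1,3),c['rvec'],c['tvec'],c['K'],None)[0][:,0]
def own(p,P):
    P=np.array(P,float).reshape(-1,3);c,s=np.cos(p[2]),np.sin(p[2])
    return np.c_[p[0]+c*P[:,0]-s*P[:,1],p[1]+s*P[:,0]+c*P[:,1],P[:,2]]
def tri(pix):
    A=[]
    for n,uv in pix.items():
        c=calibration(n);Pm=c['K']@np.c_[cv2.Rodrigues(c['rvec'])[0],c['tvec']]
        A+=[uv[0]*Pm[2]-Pm[0],uv[1]*Pm[2]-Pm[1]]
    X=np.linalg.svd(np.array(A))[2][-1];return X[:3]/X[3]
E
cat > fit.py <<'E'
from h import *
S={(-95,150,75):(13,57),(110,150,75):(258,25),(-95,-150,75):(72,333),(110,-150,75):(367,283),(-95,-150,0):(78,395),(110,-150,0):(362,348),(60,125,75):(210,50),(-50,125,75):(71,64),(60,45,75):(225,112),(-50,45,75):(85,128)}
D={(110,150,75):(13,220),(-95,150,75):(232,335),(-95,150,0):(232,392),(110,150,0):(18,285),(60,45,75):(142,172),(-50,45,75):(258,228),(-50,125,75):(203,284),(60,125,75):(85,228)}
cs={k:np.array(v)/3.5+(225,175) for k,v in S.items()};cd={k:np.array(v)/3.5+(240,165) for k,v in D.items()}
def r(p):
    o=[]
    for n,c in(("scene",cs),("side",cd)): o.append(proj(n,own(p,np.array(list(c))/1000.))-np.array(list(c.values())))
    return np.vstack(o)
f=least_squares(lambda p:r(p).ravel(),[.6,0,0],loss='soft_l1');p=f.x
print(p,np.degrees(p[2]));print(r(p))
for k in cs:
    if k in cd: print(k,tri({'scene':cs[k],'side':cd[k]}),own(p,np.array(k)/1e3)[0])
for a in range(-3,6):
    t=np.radians(45-30*a);print('tip if',a,(proj("scene",own(p,[-.01+.052*np.cos(t),-.09+.052*np.sin(t),.113]))[0]-(225,175))*3.5,'mark',(proj("scene",own(p,[-.01+.06*np.cos(t),-.09+.06*np.sin(t),.075]))[0]-(225,175))*3.5)
print('axis, pivot, far, near',own(p,np.array([[-10,-90,75],[15,85,75],[60,85,75],[-50,85,75]])/1e3))
E
python3 fit.py
```

```text
[ 0.5605 -0.1084 -0.2024] -11.597632425803107
[[-1.8953 -0.8899]
 [-1.7606 -1.4394]
 [-0.134   0.4778]
 [ 0.5819 -0.1552]
 [-0.5355  2.9874]
 [-0.8596  1.4859]
 [-2.6661 -1.0058]
 [-1.1651  0.3724]
 [ 0.1521 -0.7047]
 [ 0.0388  0.7202]
 [-1.1746 -0.7889]
 [ 0.1113 -2.6786]
 [-0.2969  1.2625]
 [-0.281   0.4787]
 [-0.3271 -1.1391]
 [-0.2057 -2.5371]
 [-1.1116 -1.1839]
 [-1.4442 -1.2946]]
(-95, 150, 75) [0.5004 0.0589 0.0679] [0.4976 0.0576 0.075 ]
(110, 150, 75) [0.7    0.0121 0.0703] [0.6984 0.0164 0.075 ]
(60, 125, 75) [ 0.6469 -0.0021  0.07  ] [0.6444 0.002  0.075 ]
(-50, 125, 75) [0.537  0.0244 0.0736] [0.5367 0.0241 0.075 ]
(60, 45, 75) [ 0.6277 -0.0759  0.0719] [ 0.6283 -0.0764  0.075 ]
(-50, 45, 75) [ 0.5203 -0.0492  0.0719] [ 0.5206 -0.0543  0.075 ]
tip if -3 [113.5914 181.3637] mark [105.4348 215.748 ]
tip if -2 [142.4694 163.2664] mark [137.9022 194.9458]
tip if -1 [179.838  157.4797] mark [179.7519 188.2969]
tip if 0 [216.6256 165.2266] mark [220.9526 197.1612]
tip if 1 [243.8703 184.8261] mark [251.5899 219.6708]
tip if 2 [254.2737 211.785 ] mark [263.4641 250.7755]
tip if 3 [244.1036 239.2788] mark [252.2071 282.6665]
tip if 4 [215.0866 259.5443] mark [219.5637 306.2901]
tip if 5 [174.9968 266.3179] mark [174.2711 314.2251]
axis, pivot, far, near [[ 0.5326 -0.1946  0.075 ]
 [ 0.5923 -0.0282  0.075 ]
 [ 0.6364 -0.0372  0.075 ]
 [ 0.5286 -0.0151  0.075 ]]
```

```bash
python3 -m creep '[[[0.042,-0.027,0,0,0,0],[0.042,-0.027,0,0,0,0],[0.042,-0.027,0,0,0,0],[0.042,-0.027,0,0,0,0],[0.042,-0.027,0,0,0,0]]]' 0.4 40
python3 -m creep '[[[0.042,-0.027,0,0,0,0],[0.042,-0.027,0,0,0,0],[0.042,-0.027,0,0,0,0],[0.042,-0.027,0,0,0,0],[0.042,-0.027,0,0,0,0]]]'
python3 -m creep '[[[0,0,0,0,0,-0.125],[0,0,0,0,0,-0.125],[0,0,0,0,0,-0.125],[0,0,0,0,0,-0.125],[0,0,0,0,0,-0.125]]]'
python3 -m creep '[[[0,0,0,0,0,-0.125],[0,0,0,0,0,-0.125],[0,0,0,0,0,-0.125],[0,0,0,0,0,-0.125],[0,0,0,0,0,-0.125]]]'
python3 -m creep '[[[0,0,0,0,0,0],[0,0,0,0,0,0],[0,0,0,0,0,0],[0,0,0,0,0,0],[0,0,0,0,0,0]]]'
python3 - <<'E'
from h import *
s=observe();print(s['eef_pos'],s['tcp_rot'],s['q'],s['gripper_width'])
np.savez('w1.npz',p=s['eef_pos'],R=s['tcp_rot'])
cv2.imwrite('pics/w1.png',cv2.resize(camera('wrist')[:,:,::-1],None,fx=1.4,fy=1.4,interpolation=cv2.INTER_CUBIC))
E
```

```text
clock: 0.7
eef_pos: [0.3871, -0.3983, 0.2026]
tcp_rot: [[0.928, 0.371, 0.0], [0.371, -0.928, -0.0], [0.0, 0.0, -1.0]]
ft_force: [0.2, -0.6, -0.7]
gripper_width: 0.601
grasp_force: 0.0
clock: 1.2
eef_pos: [0.5319, -0.195, 0.2027]
tcp_rot: [[0.928, 0.371, 0.0], [0.371, -0.928, -0.0], [-0.0, 0.0, -1.0]]
ft_force: [0.4, -1.6, -0.1]
gripper_width: 0.599
grasp_force: 0.0
clock: 1.7
eef_pos: [0.531, -0.1966, 0.2024]
tcp_rot: [[0.531, 0.847, -0.0], [0.847, -0.531, 0.0], [-0.0, -0.0, -1.0]]
ft_force: [-0.8, -0.2, 0.5]
gripper_width: 0.597
grasp_force: 0.0
clock: 2.2
eef_pos: [0.5309, -0.1967, 0.2024]
tcp_rot: [[-0.065, 0.998, -0.0], [0.998, 0.065, 0.0], [0.0, -0.0, -1.0]]
ft_force: [-0.0, 0.6, -0.2]
gripper_width: 0.601
grasp_force: 0.0
clock: 2.7
eef_pos: [0.5311, -0.1966, 0.2026]
tcp_rot: [[-0.059, 0.998, -0.0], [0.998, 0.059, -0.0], [-0.0, -0.0, -1.0]]
ft_force: [-0.1, 0.6, -0.0]
gripper_width: 0.599
grasp_force: 0.0
[ 0.5311 -0.1966  0.2026] [[-0.0592  0.9982 -0.0001]
 [ 0.9982  0.0592 -0.0001]
 [-0.0001 -0.0001 -1.    ]] [ 0.5975  0.4284 -0.4208  1.7456  0.2018  1.0104  0.1619] 0.5986299451443033
```

View pics/w1.png

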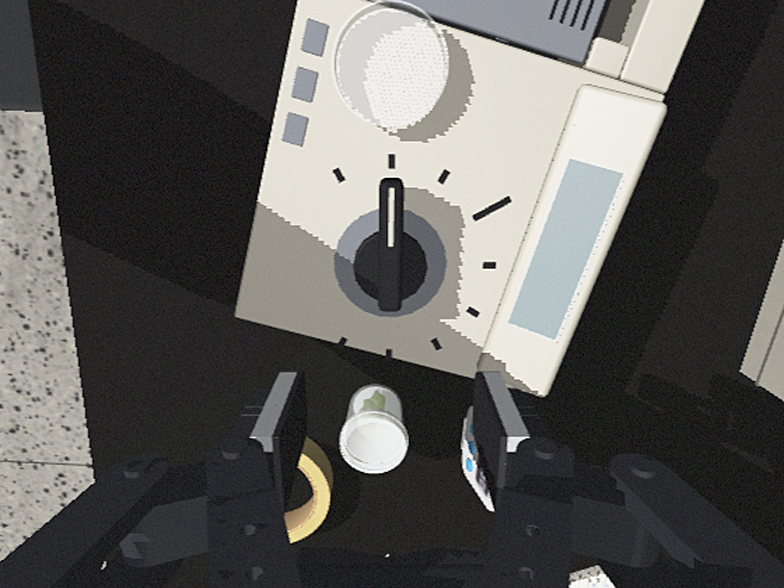

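```bash
cat >> h.py <<'E'
def wcam(p,R):
    c=calibration('wrist');T=c['T_tool_cam'];return c['K'],R@T[:3,:3],p+R@T[:3,3]
def back(uv,z,p,R):
    K,Rc,o=wcam(p,R);d=Rc@np.linalg.solve(K,[uv[0],uv[1],1.]);return o+d*(z-o[2])/d[2]
def wproj(P,p,R):
    K,Rc,o=wcam(p,R);q=(np.array(P)-o)@Rc@K.T;return q[:,:2]/q[:,2:]
E
python3 - <<'E'
from h import *
d=np.load('w1.npz');p,R=d['p'],d['R']
M={-3:(339,175),-2:(391,161),-1:(444,177),1:(489,265),2:(473,312),3:(436,344),4:(389,353),5:(342,342)}
W={k:back(np.array(v)/1.4,.075,p,R)[:2] for k,v in M.items()}
g=lambda x:np.array([x[:2]+x[3]*np.array([np.cos(x[2]+np.radians(45-30*k)),np.sin(x[2]+np.radians(45-30*k))])-W[k] for k in W])
f=least_squares(lambda x:g(x).ravel(),[.53,-.195,-.2,.06]);print(f.x,np.degrees(f.x[2]));print(g(f.x)*1e3)
print('corner -95,-150',back(np.array((236,318))/1.4,.075,p,R))
print('handle line',back(np.array((391,180))/1.4,.113,p,R),back(np.array((390,310))/1.4,.113,p,R))
print('petri',back(np.array((391,75))/1.4,.085,p,R))
E
```

```text
[ 0.5315 -0.1938 -0.2154  0.0597] -12.34431334831981
[[ 0.2238  0.0065]
 [ 0.4475 -0.1761]
 [-0.2212  0.2311]
 [ 0.0252  0.0552]
 [-0.2682  0.413 ]
 [-0.0328  0.4389]
 [-0.0894 -0.9073]
 [-0.085  -0.0614]]
corner -95,-150 [ 0.4375 -0.2346  0.075 ]
handle line [ 0.5286 -0.1412  0.113 ] [ 0.5324 -0.2101  0.113 ]
petri [ 0.5255 -0.0899  0.085 ]
```

```bash
python3 -m creep '[[[0.0025,0.0005,0.022,0,0,0],[0,0,0.023,0,0,0],[0,0,0.023,0,0,0],[0,0,0.023,0,0,0],[0,0,0.022,0,0,0]]]' 0.4 40
python3 -m creep '[[[0,0,0,0,0,0],[0,0,0,0,0,0],[0,0,0,0,0,0],[0,0,0,0,0,0],[0,0,0,0,0,0]]]' 1 40
python3 -m creep '[[[0,0,0,0,0,0],[0,0,0,0,0,0],[0,0,0,0,0,0],[0,0,0,0,0,0],[0,0,0,0,0,0.05]]]'
python3 -c "
from h import *;s=observe();print(s['q'],s['ft_force'],s['ft_torque'])"
python3 -m creep '[[[0,0,0,0,0,0.08],[0,0,0,0,0,0.08],[0,0,0,0,0,0.08],[0,0,0,0,0,0.08],[0,0,0,0,0,0.08]]]'
python3 -c "
from h import *;s=observe();print(s['q'],s['ft_force'],s['ft_torque'])"
```

```text
clock: 3.25
eef_pos: [0.5315, -0.1941, 0.0887]
tcp_rot: [[-0.06, 0.998, 0.0], [0.998, 0.06, -0.0], [-0.0, 0.0, -1.0]]
ft_force: [0.7, 0.0, 0.6]
gripper_width: 0.601
grasp_force: 0.0
clock: 3.75
eef_pos: [0.5321, -0.1944, 0.0905]
tcp_rot: [[-0.06, 0.998, 0.001], [0.998, 0.06, -0.001], [-0.001, 0.001, -1.0]]
ft_force: [-0.1, -0.2, 0.2]
gripper_width: -0.002
grasp_force: 0.0
clock: 4.25
eef_pos: [0.5314, -0.1942, 0.0895]
tcp_rot: [[-0.009, 1.0, -0.0], [1.0, 0.009, 0.0], [0.0, -0.0, -1.0]]
ft_force: [0.5, -0.2, -0.3]
gripper_width: 0.001
grasp_force: 0.0
[ 0.5461  0.5717 -0.3646  1.8332  0.2758  0.7866  0.0474] [ 0.5081 -0.247  -0.3096] [ 0.0469  0.0575 -0.0305]
clock: 4.75
eef_pos: [0.5315, -0.1941, 0.0895]
tcp_rot: [[0.383, 0.924, -0.0], [0.924, -0.383, 0.0], [0.0, -0.0, -1.0]]
ft_force: [0.2, 0.6, -0.8]
gripper_width: -0.0
grasp_force: 0.0
[ 0.4722  0.5584 -0.266   1.8377  0.201   0.7717 -0.2931] [ 0.221   0.5713 -0.7681] [ 0.0448  0.0098 -0.0141]
```

```bash
python3 - <<'E'
from h import *
s=observe();print(s['eef_pos'],s['tcp_rot'],s['gripper_width'])
a=camera('wrist')[:,:,::-1];b=cv2.resize(camera('scene')[190:280,230:330,::-1],None,fx=3.6,fy=3.6,interpolation=cv2.INTER_CUBIC)
o=np.zeros((420,400+360+40,3),np.uint8);o[:,:440]=a[:,60:500];o[:324,440:]=b
cv2.imwrite('pics/w2.png',o)
E
```

```text
[ 0.5315 -0.1941  0.0895] [[ 0.3832  0.9237 -0.0001]
 [ 0.9237 -0.3832  0.0001]
 [ 0.     -0.0001 -1.    ]] -0.0004008902925923306
```

View pics/w2.png

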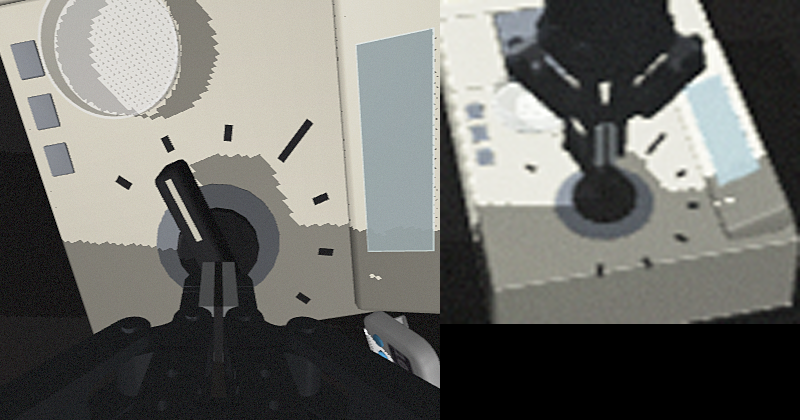

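```bash
python3 - <<'E'
from h import *
s=observe();p,R=s['eef_pos'],s['tcp_rot']
print(wproj(np.array([[.5315,-.1941,z] for z in(.075,.085,.0895,.113)]),p,R)-(60,0))
t=np.radians(93);print(wproj(np.array([[.5315+r*np.cos(t),-.1941+r*np.sin(t),z] for r in(-.018,.0,.052) for z in (.085,.113)]),p,R)-(60,0))
print((proj('scene',np.array([[.5315,-.1941,.0895],[.5315,-.1941,.113],[.5286,-.1412,.113]]))-(230,190))*3.6+(440,0))
M={-3:(124,183),-2:(168,144),-1:(228,132),1:(321,199),2:(326,252),3:(303,298)}
W={k:back(np.array(v)+(60,0.),.075,p,R)[:2] for k,v in M.items()}
g=lambda x:np.array([x[:2]+x[3]*np.array([np.cos(x[2]+np.radians(45-30*k)),np.sin(x[2]+np.radians(45-30*k))])-W[k] for k in W])
f=least_squares(lambda x:g(x).ravel(),[.53,-.195,-.2,.06]);print(f.x,f.cost)
E
```

```text
[[218.4172 243.2663]
 [218.4277 250.6808]
 [218.4328 254.2642]
 [218.4637 276.016 ]]
[[232.6891 278.4639]
 [234.9721 307.4402]
 [218.4277 250.6808]
 [218.4637 276.016 ]
 [172.7556 161.7049]
 [164.6748 173.6273]]
[[602.5245 186.6235]
 [602.7391 161.7601]
 [566.4189 112.9828]]
[ 0.5314 -0.1941 -0.2115  0.0601] 1.745285625981262e-07
```

```bash
python3 -m creep '[[[0,0,0.0006,0,0,0],[0,0,0.0006,0,0,0],[0,0,0.0006,0,0,0],[0,0,0.0006,0,0,0],[0,0,0.0006,0,0,0]]]' | grep -E "eef|ft"
python3 - <<'E'
from h import *
s=observe();print(s['eef_pos'],s['ft_force'])
b=cv2.resize(camera('side')[165:245,300:400,::-1],None,fx=7,fy=7,interpolation=cv2.INTER_CUBIC)
cv2.imwrite('pics/s3.png',b)
print((proj('side',np.array([[.5315,-.1941,.0865],[.5315,-.1941,.113],[.5286,-.1412,.113]]))-(300,165))*7)
E
```

```text
eef_pos: [0.5314, -0.1941, 0.0865]
ft_force: [0.5, 0.5, -0.2]
[ 0.5314 -0.1941  0.0865] [ 0.5065  0.5122 -0.1594]
[[187.7158 204.051 ]
 [190.7094 152.638 ]
 [154.4112 226.8118]]
```

View pics/s3.png

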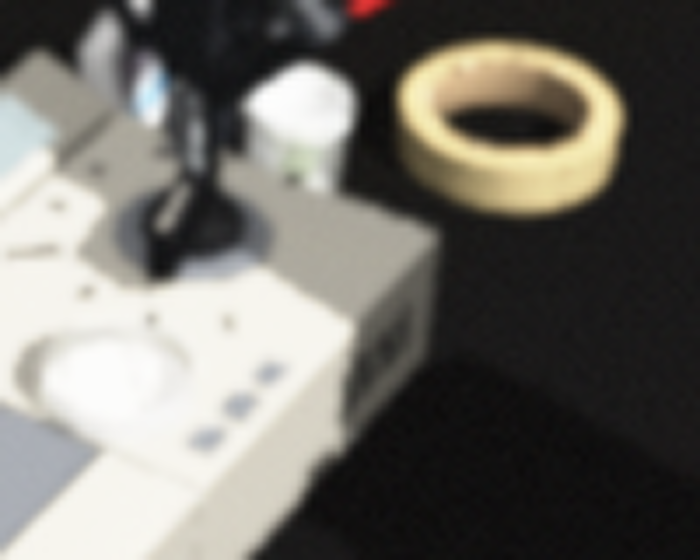

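```bash
python3 -m creep '[[[0,0,-0.03,0,0,0],[0,0,-0.03,0,0,0],[0,0,0,0,0,-0.15],[0,0,0,0,0,-0.15],[0,0,0,0,0,-0.15]]]' | grep -E "eef|ft|rot"
python3 -m creep '[[[0.019,-0.015,0,0,0,0],[0.019,-0.015,0,0,0,0],[0,0,0.02,0,0,0],[0,0,0.02,0,0,0],[0,0,0.016,0,0,0]]]' | grep -E "eef|ft|rot"
python3 -m creep '[[[0,0,0,0,0,0],[0,0.001,0,0,0,0],[0,0.001,0,0,0,0],[0,0.001,0,0,0,0],[0,0.001,0,0,0,0]]]' | grep -E "eef|ft|rot"
python3 -m creep '[[[0,0.001,0,0,0,0],[0,0.001,0,0,0,0],[0,0.001,0,0,0,0],[0,0.001,0,0,0,0],[0,0.001,0,0,0,0]]]' | grep -E "eef|ft|rot"
python3 -m creep '[[[0,0.001,0,0,0,0],[0,0.001,0,0,0,0],[0,0.001,0,0,0,0],[0,0.001,0,0,0,0],[0,0.001,0,0,0,0]]]' | grep -E "eef|ft|rot"
```

```text
eef_pos: [0.5316, -0.1943, 0.1469]
tcp_rot: [[-0.066, 0.998, 0.0], [0.998, 0.066, -0.0], [-0.0, 0.0, -1.0]]
ft_force: [1.1, -0.6, 0.2]
eef_pos: [0.4989, -0.1579, 0.0898]
tcp_rot: [[-0.06, 0.998, -0.0], [0.998, 0.06, -0.0], [-0.0, -0.0, -1.0]]
ft_force: [0.5, 0.7, -0.4]
eef_pos: [0.5038, -0.1579, 0.0912]
tcp_rot: [[-0.06, 0.998, 0.001], [0.998, 0.06, -0.0], [-0.0, 0.001, -1.0]]
ft_force: [0.9, 0.1, -0.1]
eef_pos: [0.5083, -0.1574, 0.0906]
tcp_rot: [[-0.06, 0.998, -0.0], [0.998, 0.06, 0.0], [0.0, -0.0, -1.0]]
ft_force: [-0.5, -0.2, -0.3]
eef_pos: [0.5133, -0.1572, 0.0906]
tcp_rot: [[-0.06, 0.998, -0.0], [0.998, 0.06, -0.0], [-0.0, -0.0, -1.0]]
ft_force: [-0.3, -0.7, -0.5]
```

```bash
for i in 1 2 3; do python3 -m creep '[[[0,0.001,0,0,0,0],[0,0.001,0,0,0,0],[0,0.001,0,0,0,0],[0,0.001,0,0,0,0],[0,0.001,0,0,0,0]]]' | grep -E "eef|ft"; done
python3 - <<'E'
from h import *
s=observe();print(s['ft_torque'])
cv2.imwrite('pics/w4.png',cv2.resize(camera('wrist')[:,:,::-1],None,fx=1.4,fy=1.4,interpolation=cv2.INTER_CUBIC))
E
```

```text
eef_pos: [0.5183, -0.1568, 0.0906]
ft_force: [-1.5, 0.2, -0.1]
eef_pos: [0.5233, -0.1566, 0.0906]
ft_force: [0.1, -0.4, 0.4]
eef_pos: [0.5283, -0.1563, 0.0906]
ft_force: [0.8, -0.7, 0.2]
[0.047  0.0209 0.0126]
```

View pics/w4.png

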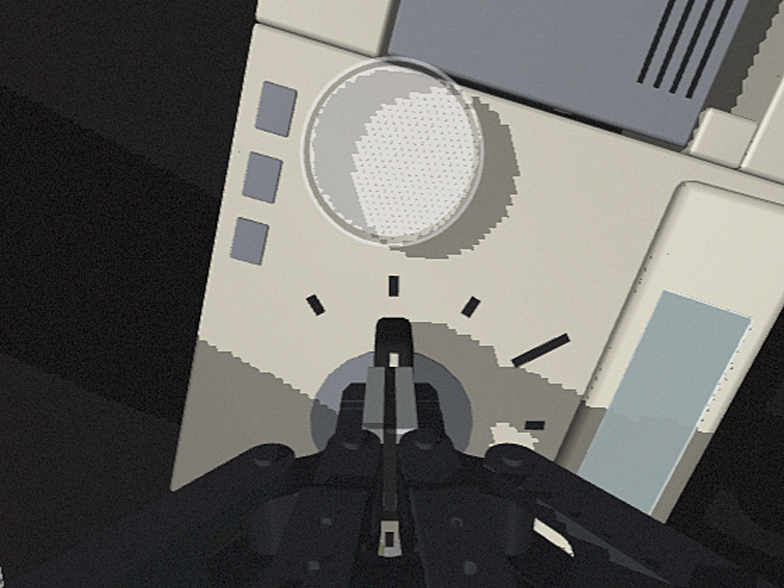

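```bash
python3 -m creep '[[[0,0,0.001,0,0,0],[0,0,0.001,0,0,0],[0,0,0.001,0,0,0],[0,0,0.001,0,0,0],[0,0,0.001,0,0,0]]]'| grep -E "eef|ft"
for i in 1 2 3 ; do python3 -m creep '[[[0,0,0.0006,0,0,0],[0,0,0.0006,0,0,0],[0,0,0.0006,0,0,0],[0,0,0.0006,0,0,0],[0,0,0,0,0,0]]]' | grep -E "eef|ft"; done
```

```text
eef_pos: [0.5281, -0.1563, 0.0855]
ft_force: [-0.4, -0.2, 0.8]
eef_pos: [0.5287, -0.1561, 0.0842]
ft_force: [-2.1, 1.3, 8.6]
eef_pos: [0.5301, -0.1558, 0.0837]
ft_force: [-5.8, 3.2, 24.5]
eef_pos: [0.5325, -0.1557, 0.0832]
ft_force: [-5.8, 4.3, 35.9]
```

```bash
python3 -m creep '[[[0,0,-0.01,0,0,0],[0,0,-0.015,0,0,0],[0,0,0,0,0,0],[-0.019,0.0005,0,0,0,0],[-0.019,0.0006,0,0,0,0]]]' 0.4 40| grep -E "eef|ft"
python3 -m creep '[[[0,0,0,0,0,0],[0,0,0,0,0,0],[0,0,0,0,0,0],[0,0,0,0,0,0],[0,0,0,0,0,0]]]' | grep -E "eef|ft|rot|wid"
```

```text
eef_pos: [0.5313, -0.194, 0.103]
ft_force: [-0.3, -0.9, -0.2]
eef_pos: [0.5316, -0.1934, 0.1034]
tcp_rot: [[-0.061, 0.998, -0.0], [0.998, 0.061, 0.0], [0.0, -0.0, -1.0]]
ft_force: [-0.1, 1.3, 0.2]
gripper_width: 0.599
```

```bash
python3 -m creep '[[[0,0,0.009,0,0,0],[0,0,0.009,0,0,0],[0,0,0.009,0,0,0],[0,0,0.009,0,0,0],[0,0,0.001,0,0,0]]]' | grep -E "eef|ft"
python3 -m creep '[[[0,0,0,0,0,0],[0,0,0,0,0,0],[0,0,0,0,0,0],[0,0,0,0,0,0],[0,0,0,0,0,0]]]' 1 40| grep -E "eef|ft|rot|wid|gras"
python3 -m creep '[[[0,0,0,0,0,0],[0,0,0,0,0,0],[0,0,0,0,0,0],[0,0,0,0,0,0],[0,0,0,0,0,0]]]' | grep -E "eef|ft|rot|wid|gras"
```

```text
eef_pos: [0.5304, -0.1938, 0.0647]
ft_force: [-0.2, -0.3, 0.2]
eef_pos: [0.5314, -0.1943, 0.0669]
tcp_rot: [[-0.06, 0.998, -0.0], [0.998, 0.06, -0.0], [-0.0, -0.0, -1.0]]
ft_force: [-3.3, 1.0, 5.4]
gripper_width: 0.141
grasp_force: 40.5
eef_pos: [0.5314, -0.1943, 0.0669]
tcp_rot: [[-0.06, 0.998, -0.0], [0.998, 0.06, -0.0], [-0.0, -0.0, -1.0]]
ft_force: [-4.1, 0.9, 4.2]
gripper_width: 0.142
grasp_force: 40.5
```

```bash
for i in 1; do python3 -m creep '[[[0,0,0,0,0,0.1],[0,0,0,0,0,0.1],[0,0,0,0,0,0.1],[0,0,0,0,0,0.1],[0,0,0,0,0,0.1]]]' | grep -E "eef|ft|rot|wid"; done
python3 -c "
from h import *;s=observe();print(s['q'],s['ft_torque'])"
```

```text
eef_pos: [0.5314, -0.1943, 0.0669]
tcp_rot: [[0.43, 0.903, -0.0], [0.903, -0.43, -0.0], [-0.0, -0.0, -1.0]]
ft_force: [-2.9, 1.0, 5.2]
gripper_width: 0.142
[ 0.4424  0.5892 -0.2268  1.8494  0.1903  0.724  -0.3348] [ 0.0701  0.6559 -0.0592]
```

```bash
python3 -m creep '[[[0,0,0,0,0,0.1],[0,0,0,0,0,0.1],[0,0,0,0,0,0.1],[0,0,0,0,0,0.1],[0,0,0,0,0,0.1]]]' | grep -E "eef|ft|rot|wid"
python3 -m creep '[[[0,0,0,0,0,0.1],[0,0,0,0,0,0.1],[0,0,0,0,0,0.1],[0,0,0,0,0,0.1],[0,0,0,0,0,0.1]]]' | grep -E "eef|ft|rot|wid"
python3 -m creep '[[[0,0,0,0,0,0.1],[0,0,0,0,0,0.1],[0,0,0,0,0,0.1],[0,0,0,0,0,0.1],[0,0,0,0,0,0.1]]]' | grep -E "eef|ft|rot|wid"
python3 -m creep '[[[0,0,0,0,0,0.1],[0,0,0,0,0,0.1],[0,0,0,0,0,0.1],[0,0,0,0,0,0.1],[0,0,0,0,0,0.1]]]' | grep -E "eef|ft|rot|wid"
python3 -m creep '[[[0,0,0,0,0,0.1],[0,0,0,0,0,0.03],[0,0,0,0,0,0],[0,0,0,0,0,0],[0,0,0,0,0,0]]]' | grep -E "eef|ft|rot|wid"
python3 -c "
from h import *;s=observe();print(s['q'],s['ft_torque'],np.degrees(np.arctan2(s['tcp_rot'][1][0],s['tcp_rot'][0][0])))"
```

```text
eef_pos: [0.5314, -0.1943, 0.0669]
tcp_rot: [[0.81, 0.586, -0.0], [0.586, -0.81, -0.0], [-0.0, 0.0, -1.0]]
ft_force: [-2.8, 0.9, 5.4]
gripper_width: 0.139
eef_pos: [0.5313, -0.1944, 0.0669]
tcp_rot: [[0.992, 0.126, -0.0], [0.126, -0.992, -0.0], [-0.0, 0.0, -1.0]]
ft_force: [-3.1, -0.4, 6.3]
gripper_width: 0.14
eef_pos: [0.5313, -0.1944, 0.0669]
tcp_rot: [[0.931, -0.365, -0.0], [-0.365, -0.931, -0.0], [-0.0, 0.0, -1.0]]
ft_force: [-3.5, -0.0, 5.1]
gripper_width: 0.138
eef_pos: [0.5313, -0.1943, 0.0669]
tcp_rot: [[0.642, -0.766, -0.0], [-0.766, -0.642, -0.0], [-0.0, 0.0, -1.0]]
ft_force: [-4.1, 0.7, 6.6]
gripper_width: 0.142
eef_pos: [0.5313, -0.1943, 0.0669]
tcp_rot: [[0.541, -0.841, -0.0], [-0.841, -0.541, -0.0], [-0.0, 0.0, -1.0]]
ft_force: [-3.7, 1.0, 7.2]
gripper_width: 0.139
[ 0.0311  0.5979  0.3198  1.8752 -0.2742  0.7117 -2.0617] [-0.027   0.8072 -0.0052] -57.241298131103335
```

```bash
python3 -m creep '[[[0,0,0,0,0,0],[0,0,0,0,0,0],[0,0,0,0,0,0],[0,0,0,0,0,0],[0,0,-0.01,0,0,0]]]' 0.5 | grep -E "eef|ft|wid"
python3 -m creep '[[[0,0,-0.018,0,0,0],[0,0,-0.02,0,0,0],[0,0,-0.03,0,0,0],[0,0,-0.02,0,0,0],[0,0,-0.012,0,0,0]]]' | grep -E "eef|ft"
python3 -m creep '[[[0,0,0,0,0,-0.14],[0,0,0,0,0,-0.14],[0,0,0,0,0,-0.14],[0,0,0,0,0,-0.14],[0,0,0,0,0,-0.14]]]' 1 | grep -E "eef|rot"
python3 -m creep '[[[0,0,0,0,0,-0.085],[0,0,0,0,0,0],[0,0,0,0,0,0],[0,0,0,0,0,0],[0,0,0,0,0,0]]]' | grep -E "eef|rot|wid"
python3 - <<'E'
from h import *
s=observe();p,R=s['eef_pos'],s['tcp_rot']
yaw=-.2135;c,sn=np.cos(yaw),np.sin(yaw)
o=np.array([.5315,-.194])-np.array([c*-.01-sn*-.09,sn*-.01+c*-.09]);P=np.array([*o,yaw]);np.save('pose.npy',P);print(P)
pr=own(P,[.056,.095,.075])[0];print(pr,R.T@(pr-p),s['q'])
print(own(P,np.array([[60,85,75],[15,85,75]])/1e3))
cv2.imwrite('pics/w5.png',camera('wrist')[:,:,::-1])
for q in [(-.05,.045),(.06,.045),(-.05,.125),(.06,.125)]: print(q,wproj(own(P,[*q,.075]),p,R))
E
```

```text
eef_pos: [0.5306, -0.1937, 0.0756]
ft_force: [0.3, 0.4, -0.4]
gripper_width: 0.503
eef_pos: [0.5325, -0.1946, 0.1788]
ft_force: [0.6, -0.2, -0.1]
eef_pos: [0.5313, -0.1941, 0.1763]
tcp_rot: [[0.957, -0.289, -0.001], [-0.289, -0.957, 0.0], [-0.001, 0.0, -1.0]]
eef_pos: [0.5315, -0.194, 0.1763]
tcp_rot: [[0.977, -0.213, -0.0], [-0.213, -0.977, -0.0], [-0.0, 0.0, -1.0]]
gripper_width: -0.0
[ 0.5603 -0.1082 -0.2135]
[ 0.6352 -0.0272  0.075 ] [ 0.0657 -0.1852  0.1013] [ 0.1148  0.4271  0.2024  1.8006 -0.1044  0.9244 -1.4234]
[[ 0.637  -0.0378  0.075 ]
 [ 0.593  -0.0283  0.075 ]]
(-0.05, 0.045) [[112.0159 246.4828]]
(0.06, 0.045) [[ 90.8285 105.4599]]
(-0.05, 0.125) [[ 13.4417 246.4801]]
(0.06, 0.125) [[-20.3279 105.4584]]
```

View pics/w5.png

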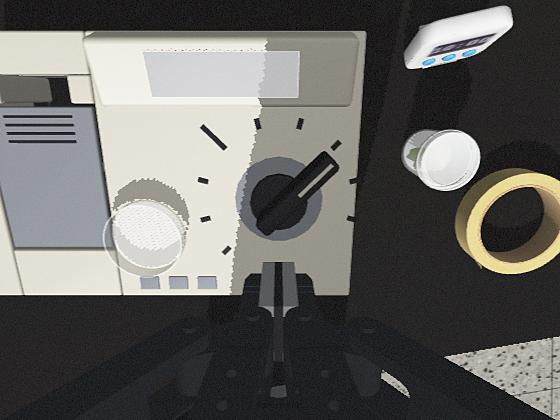

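```bash
python3 -m creep '[[[0.0131,-0.037,0,0,0,0],[0.0131,-0.037,0,0,0,0],[0.0131,-0.037,0,0,0,0],[0.0131,-0.037,0,0,0,0],[0.0131,-0.037,0,0,0,0]]]' | grep -E "eef|ft"
python3 -m creep '[[[0,0,0.03,0,0,0],[0,0,0.03,0,0,0],[0,0,0.03,0,0,0],[0,0,0.03,0,0,0],[0,0,0,0,0,0]]]' | grep -E "eef|ft"
python3 - <<'E'
from h import *
s=observe();p=s['eef_pos'];P=np.load('pose.npy');d=p[:2]-P[:2];c,sn=np.cos(P[2]),np.sin(P[2]);print(p,'own',c*d[0]+sn*d[1],-sn*d[0]+c*d[1],s['ft_force'])
E
python3 -m creep '[[[0,0,0.002,0,0,0],[0,0,0.002,0,0,0],[0,0,0.002,0,0,0],[0,0,0.002,0,0,0],[0,0,0.002,0,0,0]]]' | grep -E "eef|ft"
python3 -m creep '[[[0,0,0.002,0,0,0],[0,0,0.002,0,0,0],[0,0,0.002,0,0,0],[0,0,0.002,0,0,0],[0,0,0,0,0,0]]]' | grep -E "eef|ft"
```

```text
eef_pos: [0.6356, -0.0258, 0.1764]
ft_force: [0.1, -0.9, 0.2]
eef_pos: [0.6313, -0.027, 0.0523]
ft_force: [-0.1, 0.4, 0.6]
[ 0.6313 -0.027   0.0523] own 0.05210213062926877 0.09434352214735515 [-0.0924  0.3838  0.6182]
eef_pos: [0.6354, -0.0273, 0.0469]
ft_force: [-0.4, 0.5, 0.3]
eef_pos: [0.6348, -0.0272, 0.038]
ft_force: [-0.1, 0.7, 0.7]
```

```bash
for i in 1 2; do python3 -m creep '[[[0,0,0.002,0,0,0],[0,0,0.002,0,0,0],[0,0,0.002,0,0,0],[0,0,0.002,0,0,0],[0,0,0.002,0,0,0]]]' | grep -E "eef|ft"; done
python3 - <<'E'
from h import *
a=camera('wrist')[:,:,::-1];b=cv2.resize(camera('side')[185:285,235:335,::-1],None,fx=2.4,fy=2.4,interpolation=cv2.INTER_CUBIC)
o=np.zeros((420,800,3),np.uint8);o[:,:560]=a;o[:240,560:]=b
cv2.imwrite('pics/w6.png',o)
E
```

```text
eef_pos: [0.635, -0.0274, 0.0282]
ft_force: [-0.6, -0.4, 2.7]
eef_pos: [0.635, -0.0273, 0.0182]
ft_force: [-0.4, 0.4, 1.5]
```

View pics/w6.png

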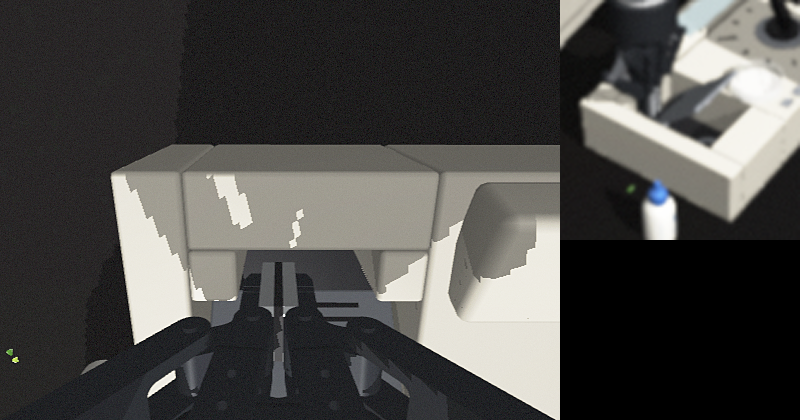

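```bash
python3 -m creep '[[[0,0,-0.02,0,0,0],[0,0,-0.025,0,0,0],[0,0,-0.03,0,0,0],[0,0,-0.025,0,0,0],[0,0,-0.01,0,0,0]]]' | grep -E "eef|ft"
python3 -m creep '[[[-0.026,0.002,0,0,0,0],[-0.026,0.002,0,0,0,0],[-0.026,0.002,0,0,0,0],[-0.026,0.002,0,0,0,0],[-0.027,0.002,0,0,0,0]]]' | grep -E "eef|ft"
python3 -m creep '[[[0,0,0.015,0,0,0],[0,0,0.015,0,0,0],[0,0,0.012,0,0,0],[0,0,0.01,0,0,0],[0,0,0,0,0,0]]]' | grep -E "eef|ft"
python3 - <<'E'
from h import *
s=observe();p=s['eef_pos'];P=np.load('pose.npy');d=p[:2]-P[:2];c,sn=np.cos(P[2]),np.sin(P[2]);print(p,'own',c*d[0]+sn*d[1],-sn*d[0]+c*d[1],s['ft_force'],s['clock'])
cv2.imwrite('pics/w7.png',camera('side')[150:290,220:380][:,:,::-1].repeat(4,0).repeat(4,1))
E
```

```text
eef_pos: [0.6362, -0.0274, 0.1308]
ft_force: [-0.1, -0.8, 0.2]
eef_pos: [0.503, -0.0091, 0.1275]
ft_force: [-1.1, 0.7, 0.5]
eef_pos: [0.5036, -0.0093, 0.0748]
ft_force: [-0.2, -0.1, -0.1]
[ 0.5036 -0.0093  0.0748] own -0.07644992631612496 0.0846095863683337 [-0.2205 -0.0601 -0.1245] 23.6
```

View pics/w7.png

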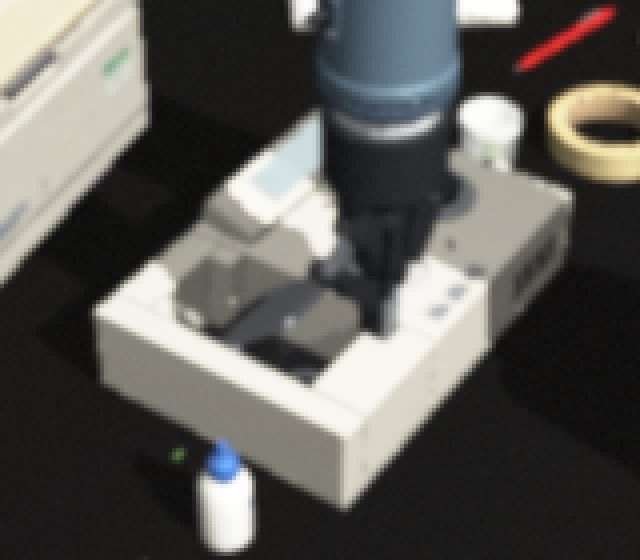

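```bash
python3 -m creep '[[[0.006,0,0,0,0,0],[0.006,0,0,0,0,0],[0.006,0,0,0,0,0],[0.006,0,0,0,0,0],[0.004,0,0,0,0,0]]]' | grep -E "eef|ft"
python3 -m creep '[[[0.003,0,0,0,0,0],[0.003,0,0,0,0,0],[0.003,0,-0.001,0,0,0],[0.003,0,-0.001,0,0,0],[0.003,0,-0.001,0,0,0]]]' | grep -E "eef|ft"
python3 -m creep '[[[0.003,0,-0.002,0,0,0],[0.003,0,-0.002,0,0,0],[0.003,0,-0.002,0,0,0],[0.002,0,-0.002,0,0,0],[0.002,0,-0.002,0,0,0]]]' | grep -E "eef|ft"
python3 - <<'E'
from h import *
s=observe();p=s['eef_pos'];P=np.load('pose.npy');d=p[:2]-P[:2];c,sn=np.cos(P[2]),np.sin(P[2]);print(p,'own',c*d[0]+sn*d[1],-sn*d[0]+c*d[1],s['ft_force'],s['clock'])
E
```

```text
eef_pos: [0.5331, -0.0154, 0.0766]
ft_force: [0.3, -0.6, -0.4]
eef_pos: [0.5454, -0.018, 0.0791]
ft_force: [-2.8, 1.8, 2.2]
eef_pos: [0.5598, -0.0213, 0.0895]
ft_force: [-1.2, 0.1, -0.7]
[ 0.5598 -0.0213  0.0895] own -0.01893450272556227 0.08481841652878785 [-1.1905  0.0734 -0.7125] 25.15
```

```bash
for i in 1 2 3; do python3 -m creep '[[[0.001,0,0,0,0,0],[0.001,0,0,0,0,0],[0.001,0,0,0,0,0],[0.001,0,0,0,0,0],[0,0,0,0,0,0]]]' | grep -E "eef|ft"; done
```

```text
eef_pos: [0.5635, -0.022, 0.0894]
ft_force: [-0.1, 0.3, 0.8]
eef_pos: [0.5675, -0.0229, 0.0894]
ft_force: [-0.4, 0.8, 0.1]
eef_pos: [0.5715, -0.0237, 0.0894]
ft_force: [-0.2, 0.5, 0.5]
```

```bash
for i in 1 2 3; do python3 -m creep '[[[0.001,0,0,0,0,0],[0.001,0,0,0,0,0],[0.001,0,0,0,0,0],[0,0,0,0,0,0],[0,0,0,0,0,0]]]' | grep -E "eef|ft"; done
```

```text
eef_pos: [0.5726, -0.024, 0.0891]
ft_force: [-5.6, 2.0, 3.3]
eef_pos: [0.5728, -0.024, 0.0887]
ft_force: [-13.1, 2.6, 8.5]
eef_pos: [0.5728, -0.024, 0.0883]
ft_force: [-20.2, 3.8, 14.7]
```

```bash
python3 -m creep '[[[-0.005,0,0,0,0,0],[-0.01,0,0,0,0,0],[-0.02,0,0,0,0,0],[-0.03,0,0,0,0,0],[-0.03,0,0,0,0,0]]]' | grep -E "eef|ft"
python3 -m creep '[[[0,0,-0.03,0,0,0],[0,0,-0.04,0,0,0],[0,0,-0.04,0,0,0],[0,0,0,0,0,0],[0,0,0,0,0,0]]]' | grep -E "eef|ft"
python3 - <<'E'
from h import *
s=observe();P=np.load('pose.npy');print(s['clock'])
im=cv2.cvtColor(camera('side'),cv2.COLOR_RGB2HSV)
# for each tilt: score = mean colour inside hatch near-half outer strip (y 50..120) on underside/top
for t in np.arange(.6,1.6,.1):
    f=lambda r,y:own(P,[.015-r*np.cos(t),y,.075+r*np.sin(t)])[0]
    pts=[f(r,y) for r in (.050,.056,.061,.067,.072) for y in(.055,.07,.085,.1,.115)]
    uv=proj('side',pts).round().astype(int);v=im[uv[:,1],uv[:,0]]
    print(round(t,1),v.reshape(5,5,3)[:,:,2].tolist(),'sat',v.reshape(5,5,3)[:,:,1].mean(1))
# marks/handle, petri check
a=cv2.cvtColor(camera('wrist'),cv2.COLOR_RGB2GRAY);np.save('wr.npy',a)
E
```

```text
eef_pos: [0.4869, -0.0054, 0.0895]
ft_force: [-1.1, 0.7, 0.7]
eef_pos: [0.4881, -0.0053, 0.2003]
ft_force: [0.6, 0.4, 0.2]
29.15
0.6 [[178, 223, 131, 123, 127], [233, 233, 133, 130, 124], [248, 194, 132, 130, 127], [250, 205, 147, 131, 129], [252, 236, 164, 131, 129]] sat [20.  16.6 18.4 19.4 15.8]
0.7 [[177, 244, 132, 128, 129], [176, 233, 134, 131, 125], [212, 198, 175, 132, 119], [230, 178, 223, 134, 123], [229, 196, 233, 133, 128]] sat [15.6 19.4 17.4 19.  18. ]
0.8 [[232, 246, 187, 192, 183], [199, 244, 184, 190, 194], [200, 234, 239, 150, 151], [208, 177, 243, 134, 128], [212, 176, 244, 144, 128]] sat [ 7.6 13.  12.6 15.2 17. ]
0.9 [[245, 246, 189, 197, 204], [245, 246, 213, 198, 227], [246, 246, 242, 223, 229], [246, 244, 247, 220, 225], [246, 241, 246, 211, 223]] sat [7.4 8.2 6.8 7.8 7.8]
1.0 [[246, 242, 136, 137, 126], [247, 245, 159, 134, 127], [247, 247, 216, 135, 129], [246, 246, 242, 136, 127], [246, 247, 246, 132, 128]] sat [12.4 10.2 13.  10.8 11.4]
1.1 [[247, 193, 126, 126, 126], [247, 233, 125, 126, 126], [246, 233, 128, 127, 128], [247, 244, 140, 126, 127], [246, 246, 186, 125, 126]] sat [14.4 13.6 14.4 11.4 12.2]
1.2 [[243, 127, 127, 126, 127], [243, 136, 125, 126, 127], [246, 165, 126, 126, 127], [246, 157, 126, 126, 126], [246, 214, 127, 127, 126]] sat [15.4 13.4 13.2 12.  14. ]
1.3 [[157, 126, 126, 126, 126], [207, 123, 127, 127, 127], [197, 121, 129, 129, 128], [234, 109, 133, 132, 139], [240, 120, 157, 169, 138]] sat [14.  16.4 16.  15.8 12. ]
1.4 [[123, 133, 132, 128, 132], [120, 124, 169, 159, 154], [161, 128, 173, 177, 167], [233, 218, 227, 219, 128], [241, 224, 235, 236, 119]] sat [16.4 14.4  8.2  8.4 11.4]
1.5 [[121, 174, 167, 174, 151], [224, 222, 226, 143, 130], [237, 235, 237, 156, 112], [231, 230, 229, 188, 141], [228, 235, 230, 216, 153]] sat [11.4  9.4 12.6 19.2 18.4]
```

```bash
python3 - <<'E'
from h import *
P=np.load('pose.npy')
D={(110,150,75):(13,220),(-95,150,75):(232,335),(60,45,75):(142,172),(-50,45,75):(258,228),(-50,125,75):(203,284),(60,125,75):(85,228)}
off=np.array([np.array(v)/3.5+(240,165)-proj('side',own(P,np.array(k)/1e3))[0] for k,v in D.items()]);print(off,off.mean(0))
S={(60,125,75):(210,50),(-50,125,75):(71,64),(60,45,75):(225,112),(-50,45,75):(85,128)}
of2=np.array([np.array(v)/3.5+(225,175)-proj('scene',own(P,np.array(k)/1e3))[0] for k,v in S.items()]);print(of2.mean(0))
for n,o in(('side',off.mean(0)),('scene',of2.mean(0))):
    im=cv2.cvtColor(camera(n),cv2.COLOR_RGB2GRAY)
    for t in(1.25,1.35,1.45,1.5):
        print(n,t)
        for y in(.06,.085,.11):
            pts=[own(P,[.015-r*np.cos(t),y,.075+r*np.sin(t)])[0] for r in np.arange(.041,.09,.004)]
            uv=(proj(n,pts)+o).astype(np.float32)
            print('  ',cv2.remap(im,uv[None,:,0],uv[None,:,1],cv2.INTER_LINEAR)[0], uv[6])
E
```

```text
[[1.3424 1.1939]
 [0.6615 2.6106]
 [0.3137 1.2595]
 [0.4479 2.4178]
 [1.6585 1.1901]
 [1.6836 1.5514]] [1.0179 1.7039]
[0.6608 0.2289]
side 1.25
   [195 207 224 231 234 241 242 243 244 244 244 244 242] [297.4011 208.5398]
   [121 121 120 120 120 120 120 121 120 119 115 111 115] [291.8895 213.5699]
   [121 121 120 121 120 120 120 120 120 121 119 122 125] [286.2074 218.7556]
side 1.35
   [133 141 149 153 155 161 172 179 193 211 235 243 243] [295.4295 207.1744]
   [120 121 121 120 120 121 123 125 126 110 119 161 203] [289.8978 212.1747]
   [121 120 121 121 120 121 122 126 137 154 177 207 227] [284.1952 217.3295]
side 1.45
   [121 120 116 103  90  91 120 171 219 233 229 225 234] [293.4224 205.9837]
   [120 121 120 122 129 146 173 202 223 229 229 229 235] [287.8725 210.9548]
   [120 120 120 122 128 147 162 159 153 170 196 204 215] [282.1515 216.0792]
side 1.5
   [121 119 106  85  89 128 182 222 234 227 230 242 246] [292.4126 205.4578]
   [121 121 121 131 152 183 216 233 232 225 232 242 248] [286.8545 210.4146]
   [120 121 123 130 149 157 142 124 138 164 166 157 195] [281.1252 215.5241]
sc
[... 238 characters left out ...]
   [100 106 109 107 107 103  97 102 107  95  95  97 101] [267.4568 187.6426]
   [108 103 110 111  93  86  91  91  79  77  66  61  69] [265.5495 181.8896]
   [80 83 83 70 67 54 56 59 34 34 38 37 36] [263.705  176.3257]
scene 1.45
   [ 78  81  98 135 151 135 108 180 134  71  55  39  50] [269.8659 186.9904]
   [ 86  77 106 110 114 141 133 128  79  90  68  34  46] [267.9191 181.2503]
   [155 162 166 144 152 150 125 127  79  35  38  35  35] [266.0363 175.6988]
scene 1.5
   [ 97 100 101 127 203 216 217 240  97  32  39  38  39] [271.0826 186.7357]
   [118 109 171 120  71  49  30  33  35  35  38  36  37] [269.1161 181.0018]
   [150 138 132  76  82  65  33  29  37  32  37  35  36] [267.2143 175.4563]
```

```bash
python3 -c "
from cell import *
s=observe();print(s['clock'],s['ft_force']);print(finish_job())"
```

```text
29.35 [0.05503354 0.27763508 0.22410482]
the job is handed in; nothing more can be done
None
```

The job is handed in at about 29 s: the selector rests three clicks clockwise of the long mark (seen in the wrist picture), the hatch was pushed to its hard stop and the side camera image fits fully open (1.45 rad), and I saw no sign of contact with the loose items.

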